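# Lock the lid of the coppersmith's polishing drum

## Task

Close the polishing drum: set the lid on its mouth with the two pins between the claws, then turn it clockwise by its grip until the ramps have cammed it properly tight on the rubber gasket, level and firm but not forced. Never jam or strain the claws, leave the other things on the bench where they are, and let go of the lid at the end.

Things in the scene. Friction and masses are not known exactly. Their poses are not given: they have to be found in the camera images.
- lid: loose lid, 0.2 to 0.33 kg, standing on the bench. Origin: centre of its underside, z up. From below: spigot 44 mm across, z 0 to 6; aluminium flange 72 mm across, z 6 to 14; two round brass pins 8 mm thick along +x and -x, axes at z 10, tips 49 mm from the lid's axis; red grip fin along x, 66 long, 14 thick, z 14 to 70, white strip on top. Half a turn makes no difference.
- lid_grip (a point): point on the lid's axis, 54 mm above its underside, 16 mm below the top of the red fin: pinch the fin across its 14 mm here with the fingers pointing down, and the fingertips stay above flange and claws. Its axes are the lid's.
- drum: green drum fixed to the bench, 144 mm across the foot, rim 116 mm across and 74 mm high, copper beads inside. Origin: centre of its underside, z up. Two steel claws 100 mm high stand on the rim, at 30 to 114 and 210 to 294 deg counter-clockwise from x, seen from above. Their lips overhang from 58 to 40 mm radius; pin tips have 2 mm play to the claw walls. Gaps between: 114 to 204, 294 to 24 deg.
- drum_entry (a point): in one gap, 44.5 mm from the drum's axis, at 126 deg, 80 mm high, beside a yellow mark: lower the lid centred on the drum, with one pin over this point (the other then enters opposite), until it rests on the black gasket, its underside 74 to 78 mm above the bench. Then turn clockwise seen from above: the lips' undersides fall from 92.5 mm at 114 (294) deg to 84 mm at 30 (210) deg, then a stop.
- finial: small copper finial, loose, 30 mm across, 34 mm high, standing between lid and drum. Origin: centre of its underside. Leave alone.
- coffee_pot: copper coffee pot with a long brass handle, loose, 84 mm across, 80 mm high. Origin: centre of its underside; the handle reaches 135 mm to its -x. Leave alone.
- bowl_a: copper bowl, loose, 64 mm across, 22 mm high. Origin: centre of its underside. Leave alone.
- bowl_b: second copper bowl like bowl_a. Leave alone.
- hammer: hammer with a wooden handle, lying loose along its x axis. Leave alone.
- caliper: steel caliper lying loose, 200 mm along its x axis, jaws to its -y. Leave alone.
- wood_block: loose wooden block, 90 x 50 x 45 mm. Origin: centre of its underside. Leave alone.
- gasket_mouth (a point): drum's axis, 80 mm high, in the black sprung gasket ring (52 mm hole, 80 across, 15 N/mm). Its top is at 80 to 84 mm, different each time, so pins meet the lips 0 to 45 deg into the claws. Then the lid sinks 0.1 mm per deg (let the hand follow, grip firmly) and gets stiff to turn: about 0.4 N m is right (claws hold with 15 N); 0.2 is loose, 0.65 too tight (limit 24 N).
Mind the look-alikes: they are no part of the job. Several things look just like the lid: the one meant starts farthest to the robot's right. What is shaped like the drum but white is not meant.

How it is judged:
On the way, in this order (a step that is already met when the one before it is completed fails the run):
1. the lid sits level on the gasket in the drum's mouth, pins down between the claws, not yet clamped (horizontal distance between lid and drum below 0.006 m and z of lid in the frame of drum below 0.0795 m and angle between lid's own z axis and vertical below 0.06 rad and contact force between lid and drum below 6 N), for 0.1 s.
2. the claws hold the pins down with at least 8 N (horizontal distance between lid and drum below 0.006 m and contact force between lid and drum above 8 N), for 0.2 s.
At the end, for the whole second after the job is handed in: The lid sits in the drum's mouth: within 6 mm of the drum's axis, level within 0.06 rad, its underside below 79.5 mm over the drum's underside, at rest, let go, and the claws hold its pins down with 8 to 24 N (all of step 2 and z of lid in the frame of drum below 0.0795 m and angle between lid's own z axis and vertical below 0.06 rad and contact force between lid and drum below 24 N and linear speed of lid below 0.01 m/s); the robot touches nothing.
It fails at once if the lid is forced against the drum or its claws with more than 40 N (contact force between lid and drum above 40 N).
It fails at once if any of the other listed things on the bench is moved by more than 20 mm (distance of any of finial, coffee_pot, bowl_a, bowl_b, hammer, caliper, wood_block from where it was at the start of the episode above 0.02 m).
It also fails if it takes over 67 s, if anything falls off the work surface, if the arm or the gripper's body presses on something with over 40 N, if the wrist force passes 120 N, or if a joint passes its speed limit or range.

## Robot

A 6-joint arm with a two-finger parallel gripper is mounted at the origin on the work surface. World frame = base frame: x ahead of the robot, y to its left, z up, the work surface at z = 0. Lengths are in m, angles in rad, forces in N, time in s.
With the tool pointing down it reaches from about 0.35 to 0.8 m from the base axis. Payload 7.3 kg.
Tool frame: the origin (TCP) lies on the centre line of the jaws, within the pads' length; the fingertips stand 25 mm ahead of it and the grasp point (between the pads) lies 6 mm ahead of it; z points along the fingers, y is the line along which they close (so a half turn about z gives the same grasp; the last joint's range is limited). The gripper opens to 85 mm and grips with 20 to 120 N. Pads are 22 mm wide; open, the fingers measure 114 mm over their backs; the gripper's body (76 mm by 85 mm) begins 54 mm behind the grasp point. The pads swing forward as they close: fully open they stand 13 mm farther back than shut.
Start: joints at [-1.364, 0.342, 1.524, -0, 1.275, -0.146], TCP at [0.181, -0.493, 0.256] pointing down, gripper open.
Joint ranges: [-2.53, 2.53], [-0.77, 2.02], [0.04, 2.7], [-1, 4.14], [0.28, 2.66], [-3.11, 3.11]. Speed limits (rad/s): [2.57, 2.57, 3.14, 3.14, 3.14, 3.14].

## Interface

Orientations are given as a unit quaternion [w, x, y, z].
In Python, from plant import manip, eyes, order gives the robot as it stands.
- The arm moves only by the tool step_arm, never from a script. Its arguments are lists of equal length, an entry for each row: "rotation": the turn, a rotation vector about the tool's x, y, z in rad, a list of three; "travel": the shift along the tool's x, y, z in mm, a list of three; "grip": the gripper's target within -1 to 1 (fully open at 1, half-way at 0, shut at -1). A call has exactly 5 rows; each row shifts and turns the commanded pose from where the row before left it, along the tool's axes as they then stand; what a row does not reach is not made up. A row lasts 1/12 s, in which the tool goes at most 41.7 mm and 7.16 degrees, less where a joint would pass 70% of its speed; a pose out of reach is approached as far as the arm can. A call with a gripper value outside its range is refused whole. The fingers move at their own pace and stop on an object; "grip_force" is the grip in N (left out, the last holds). Time passes only in rows, so rows that do not move let the fingers close, or fill a call up. It gives the time, the measured TCP pose, the force, the opening and the grip force at its end, in the units of the state.
- manip.get_obs(): the state, without advancing time (a new reading comes with each control period).
- eyes.snapshot(name): name is "side" or "top"; returns a dict with "frame" (420x560x3 uint8, blue, green, red), "mtx" (3x3 intrinsics, pixels), "rvec" (rotation vector, rad) and "tvec" (3), from world to camera coordinates, as OpenCV has them. Camera axes: x right, y down, z forward; pixel columns grow to the right and rows downward; lengths in m; the calibration is good to about 2 mm. A picture is of the moment at which its call begins. There is no depth.
- order.finish_job(): hands the job in; it is judged then, once.
The state is a dict: "time_s": time; "joint_pos": joint angles; "joint_vel": joint speeds; "joint_efforts": joint torques, N m; "position": TCP position; "tcp_rot": TCP orientation; "ft_force": force on the tool from outside, world axes, zero at the start; "ft_torque": the same for the moment, N m; "gripper_width": opening from 0.0 (shut) to 1.0 (fully open); "grasp_force": force on a finger pad.
Only numpy, scipy, OpenCV 4.12 (cv2) and the standard library are available. Lean on these libraries where they do the work, as an engineer would, in place of code of your own. Each camera call takes 0.05 s, during which the arm holds its last target. There are 200 camera calls.

## Working session

There is one attempt and no reset: what is moved stays moved. The work goes in short steps, Python scripts to look and compute and a tool call to move; the robot and the scene stay as the last step left them, time stands still between calls to the robot, and variables do not carry over. Pictures are saved under pics/ and viewed, at most 10 in all, crops included, and the job is handed in when it is done.

Besides the shell and the picture viewer there is one more tool, called after "Emit:" as a command line: name --argument value ..., lists and objects as JSON in quotes. step_arm: Moves the arm, as the interface text tells. Its arguments: {"type":"object","properties":{"rotation":{"type":"array"},"travel":{"type":"array"},"grip":{"type":"array"},"grip_force":{"type":"number"}},"required":["rotation","travel","grip"]}

```bash
mkdir -p pics; ls; python3 - <<'E'
from plant import manip, eyes
import cv2,pickle
o=manip.get_obs();print({k:o[k] for k in('time_s','position','tcp_rot','ft_force','gripper_width')})
for n in('top','side'):
    s=eyes.snapshot(n);pickle.dump(s,open(n+'.pkl','wb'));cv2.imwrite(f'pics/{n}0.png',s['frame']);print(n,s['mtx'],s['rvec'],s['tvec'])
E
```

```text
pics
{'time_s': 0.0, 'position': array([ 0.18134362, -0.49229055,  0.25561001]), 'tcp_rot': array([-7.85297968e-04,  9.84481887e-01,  1.75484463e-01, -1.71421880e-05]), 'ft_force': array([ 0.08400075, -0.09474144,  0.15516615]), 'gripper_width': 1.0013333986513648}
top [[546.47502725   0.         277.09687078]
 [  0.         546.47502725 197.11815496]
 [  0.           0.           1.        ]] [ 2.20277709 -2.15784285  0.10740503] [-0.01188949  0.48171405  1.39730759]
side [[434.90514659   0.         278.97346919]
 [  0.         434.90514659 205.34006474]
 [  0.           0.           1.        ]] [ 0.22445675 -2.66596099  1.5295158 ] [0.43920359 0.11831136 1.07928245]
```

View pics/top0.png

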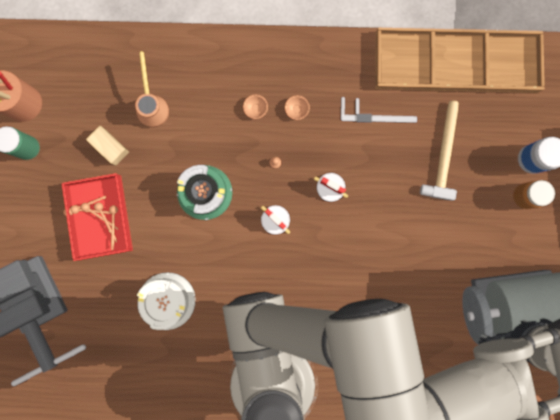

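View pics/side0.png

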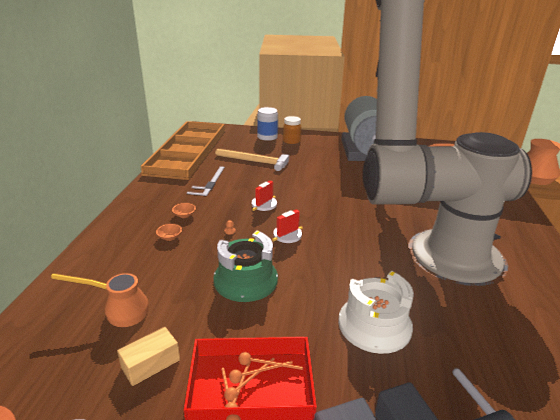

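```bash
python3 - <<'E'
import cv2,pickle,numpy as np
t=pickle.load(open('top.pkl','rb'))['frame'];s=pickle.load(open('side.pkl','rb'))['frame']
a=cv2.resize(t[155:255,165:365],(800,400),interpolation=cv2.INTER_CUBIC)
b=cv2.resize(s[175:305,200:330],(400,400),interpolation=cv2.INTER_CUBIC)
cv2.imwrite('pics/crop1.png',cv2.resize(a,None,fx=1,fy=1))
cv2.imwrite('pics/crop2.png',b)
E
```

```text
(no output)
```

View pics/crop1.png

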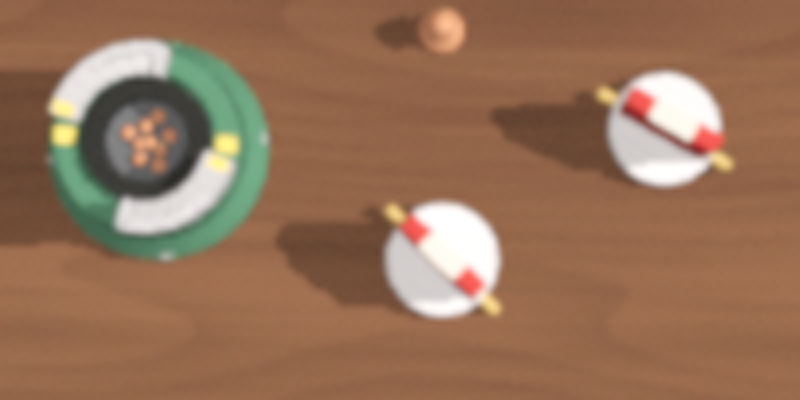

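View pics/crop2.png

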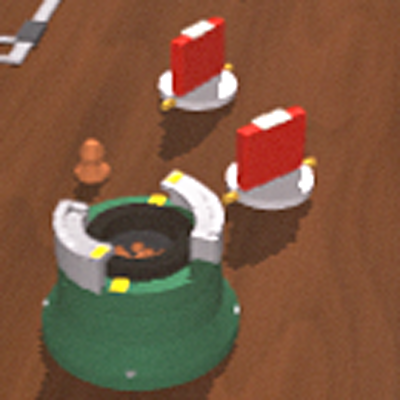

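```bash
cat > h.py <<'E'
import cv2,numpy as np,pickle
from plant import manip, eyes
def cast(s,px,z):
    R=cv2.Rodrigues(s['rvec'])[0];c=-R.T@s['tvec'].ravel()
    p=np.asarray(px,float).reshape(-1,2);d=np.c_[p,np.ones(len(p))]@np.linalg.inv(s['mtx']).T@R
    return (c+d*((z-c[2])/d[:,2])[:,None])[:,:2]
def mask(f,lo,hi,roi):
    m=cv2.inRange(cv2.cvtColor(f,cv2.COLOR_BGR2HSV),lo,hi);o=np.zeros_like(m);x0,y0,x1,y1=roi
    o[y0:y1,x0:x1]=m[y0:y1,x0:x1];return o
def blobs(m,amin=3):
    n,_,st,c=cv2.connectedComponentsWithStats(m)
    return [(st[i,4],c[i]) for i in range(1,n) if st[i,4]>=amin]
E
python3 - <<'E'
from h import *
S={n:pickle.load(open(n+'.pkl','rb')) for n in('top','side')}
t=S['top'];f=t['frame'];roi=(305,165,360,210)
def show(n,s,m,z):
    for a,c in blobs(m): print(n,a,c.round(1),(cast(s,c,z)[0]*1e3).round(1))
show('lid yellow z10',t,mask(f,(15,90,110),(35,255,255),roi),.010)
show('lid red z70',t,mask(f,(0,150,120),(8,255,255),roi),.070)
for nm,lo in(('red',(0,150,100)),):pass
sf=S['side'];
show('side lid red',sf,mask(sf['frame'],(0,150,100),(8,255,255),(245,175,282,212)),.042)
show('side lid yellow',sf,mask(sf['frame'],(15,90,110),(35,255,255),(245,175,282,215)),.010)
m=mask(f,(0,0,150),(179,70,255),roi)
ct=max(cv2.findContours(m,0,1)[0],key=cv2.contourArea);print('white',cv2.contourArea(ct))
(c,r)=cv2.minEnclosingCircle(cast(t,ct,.014).astype(np.float32)*1e3);print('flange',c,r)
roi=(170,155,240,225)
show('drum yellow z74',t,mask(f,(22,90,120),(35,255,255),roi),.074)
show('same z100',t,mask(f,(22,90,120),(35,255,255),roi),.100)
show('side drum yellow z74',sf,mask(sf['frame'],(22,120,120),(35,255,255),(205,225,285,280)),.074)
show('side drum yellow z100',sf,mask(sf['frame'],(22,120,120),(35,255,255),(205,225,285,280)),.100)
g=mask(f,(60,80,40),(95,255,255),roi);g=cv2.morphologyEx(g,cv2.MORPH_CLOSE,np.ones((5,5)))
ct=max(cv2.findContours(g,0,1)[0],key=cv2.contourArea)
P=(cast(t,cv2.convexHull(ct),0)*1e3).astype(np.float32);print('green',cv2.minEnclosingCircle(P),cv2.fitEllipse(P))
k=mask(f,(0,0,0),(179,120,75),roi);ct=max(cv2.findContours(k,0,1)[0],key=cv2.contourArea)
P=(cast(t,cv2.convexHull(ct),.082)*1e3).astype(np.float32);print('gasket',cv2.fitEllipse(P))
# finial, other lid
show('otherlid yellow',t,mask(f,(15,90,110),(35,255,255),(255,200,300,240)),.01)
E
```

```text
lid yellow z10 24 [316.  178.4] [ 534.4 -103.4]
lid yellow z10 23 [345.4 195.2] [ 491.8 -181.1]
lid red z70 22 [323.8 181.1] [ 520.4 -118.3]
lid red z70 26 [341.6 190.2] [ 498.5 -163.3]
side lid red 317 [263.9 193.1] [ 510.5 -136.5]
side lid yellow 6 [274.2 196.2] [ 487.8 -180.9]
side lid yellow 16 [254.  208.5] [531.9 -99.8]
white 563.0
flange (512.9947509765625, -141.14007568359375) 38.87184524536133
drum yellow z74 8 [180.1 181.9] [510.3 241.8]
drum yellow z74 35 [180.3 188.2] [494.5 240.8]
drum yellow z74 25 [221.1 190.6] [490.7 138.7]
drum yellow z74 5 [219.2 195.4] [478.4 143.2]
same z100 8 [180.1 181.9] [507.4 237.4]
same z100 35 [180.3 188.2] [491.9 236.4]
same z100 25 [221.1 190.6] [488.1 136.3]
same z100 5 [219.2 195.4] [476.1 140.6]
side drum yellow z74 7 [256.7 232.3] [481.3 109.2]
side drum yellow z74 13 [250.8 239.8] [488.3 141.2]
side drum yellow z74 12 [231.8 256.5] [515.  209.4]
side drum yellow z74 29 [238.4 267.1] [492.9 241.7]
side drum yellow z100 7 [256.7 232.3] [473.5 147. ]
side drum yellow z100 13 [250.8 239.8] [480.2 177.5]
side drum yellow z100 12 [231.8 256.5] [505.6 242.6]
side drum yellow z100 29 [238.4 267.1] [484.6 273.4]
green ((492.7521667480469, 189.7425994873047), 68.74609375) ((492.64617919921875, 189.71995544433594), (135.57113647460938, 136.6093292236328), 53.45037841796875)
gasket ((492.99737548828125, 189.3469696044922), (70.82342529296875, 77.55416107177734), 24.230918884277344)
otherlid yellow 24 [262.9 207.7] [454.4  34.5]
otherlid yellow 22 [287.5 231.3] [394.2 -30.9]
```

Top view: the look-alikes are two lids at (331,187) and (275,220), and two drums, green at (203,190) and white at (166,301). The lid farthest to the robot's right is the one at (331,187), and the crop confirms it, with its fin and pins at about 61.5°. The green drum is the right one; its yellow marks are at (180,188) and (221,190).

Emit:
step_arm --rotation '[[0,0,0],[0,0,0],[0,0,0],[0,0,0],[0,0,0]]' --travel '[[36,-17.8,6],[36,-17.8,6],[36,-17.8,6],[36,-17.8,6],[36,-17.8,6]]' --grip '[1,1,1,1,1]'

```text
time_s: 0.52
position: [0.3203, -0.3453, 0.2258]
tcp_rot: [-0.0, 0.985, 0.175, -0.0]
ft_force: [1.4, -0.7, -0.2]
gripper_width: 0.999
grasp_force: 0.0
```

Emit:
step_arm --rotation '[[0,0,0],[0,0,0],[0,0,0],[0,0,0],[0,0,0]]' --travel '[[36,-17.8,6],[36,-17.8,6],[36,-17.8,6],[36,-17.8,6],[36,-17.8,6]]' --grip '[1,1,1,1,1]'

```text
time_s: 0.93
position: [0.4586, -0.1994, 0.1958]
tcp_rot: [-0.0, 0.984, 0.175, -0.0]
ft_force: [0.6, -0.3, -0.2]
gripper_width: 0.998
grasp_force: 0.0
```

Emit:
step_arm --rotation '[[0,0,0],[0,0,0],[0,0,-0.1],[0,0,-0.1],[0,0,-0.1]]' --travel '[[36,-17.8,6],[36,-17.8,6],[0,0,0],[0,0,0],[0,0,0]]' --grip '[1,1,1,1,1]'

```text
time_s: 1.35
position: [0.5132, -0.1418, 0.1835]
tcp_rot: [-0.0, 0.946, 0.324, -0.001]
ft_force: [0.9, 0.2, -0.1]
gripper_width: 1.003
grasp_force: 0.0
```

Emit:
step_arm --rotation '[[0,0,-0.1],[0,0,-0.1],[0,0,-0.1],[0,0,-0.1],[0,0,0]]' --travel '[[0,0,0],[0,0,0],[0,0,0],[0,0,0],[0,0,0]]' --grip '[1,1,1,1,1]'

```text
time_s: 1.77
position: [0.5128, -0.1428, 0.1839]
tcp_rot: [-0.0, 0.864, 0.504, -0.0]
ft_force: [0.2, -0.2, -0.1]
gripper_width: 0.998
grasp_force: 0.0
```

Emit:
step_arm --rotation '[[0,0,-0.02],[0,0,0],[0,0,0],[0,0,0],[0,0,0]]' --travel '[[0.8,-1.3,31],[0,0,31],[0,0,31],[0,0,31],[0,0,0]]' --grip '[1,1,1,1,1]'

```text
time_s: 2.18
position: [0.5087, -0.1402, 0.055]
tcp_rot: [-0.004, 0.86, 0.51, -0.003]
ft_force: [-1.2, 0.8, -0.9]
gripper_width: 1.001
grasp_force: 0.0
```

Emit:
step_arm --rotation '[[0,0,0],[0,0,0],[0,0,0],[0,0,0],[0,0,0]]' --travel '[[0,0,0],[0,0,0],[0,0,0],[0,0,0],[0,0,0]]' --grip '[-0.3,-0.5,-0.6,-0.7,-1]' --grip_force 60

```text
time_s: 2.6
position: [0.513, -0.1419, 0.0618]
tcp_rot: [0.001, 0.86, 0.511, 0.001]
ft_force: [-0.9, -0.3, 0.3]
gripper_width: 0.299
grasp_force: 0.0
```

Emit:
step_arm --rotation '[[0,0,0],[0,0,0],[0,0,0],[0,0,0],[0,0,0]]' --travel '[[0,0,0],[0,0,0],[0,0,0],[0,0,0],[0,0,0]]' --grip '[-1,-1,-1,-1,-1]' --grip_force 100

```text
time_s: 3.02
position: [0.5129, -0.1419, 0.0615]
tcp_rot: [0.001, 0.86, 0.511, 0.001]
ft_force: [-1.5, 1.1, 6.7]
gripper_width: 0.149
grasp_force: 98.4
```

Emit:
step_arm --rotation '[[0,0,0],[0,0,0],[0,0,0],[0,0,0],[0,0,0]]' --travel '[[0,0,-10],[0,0,-25],[0,0,-35],[0,0,-35],[0,0,-20]]' --grip '[-1,-1,-1,-1,-1]'

```text
time_s: 3.43
position: [0.5131, -0.1419, 0.1894]
tcp_rot: [0.002, 0.86, 0.511, 0.001]
ft_force: [1.2, -0.7, -2.3]
gripper_width: 0.15
grasp_force: 97.8
```

Emit:
step_arm --rotation '[[0,0,0],[0,0,0],[0,0,0],[0,0,0],[0,0,0]]' --travel '[[15,-9.5,0],[31,-19.5,0],[31,-19.5,0],[31,-19.5,0],[31,-19.5,0]]' --grip '[-1,-1,-1,-1,-1]'

```text
time_s: 3.85
position: [0.501, 0.0237, 0.1858]
tcp_rot: [-0.0, 0.86, 0.511, -0.0]
ft_force: [0.7, 0.1, -2.6]
gripper_width: 0.152
grasp_force: 97.9
```

Emit:
step_arm --rotation '[[0,0,0],[0,0,0],[0,0,0],[0,0,0],[0,0,0]]' --travel '[[31,-19.5,0],[31,-19.5,0],[31,-19.5,0],[31,-19.5,0],[18,-11.4,0]]' --grip '[-1,-1,-1,-1,-1]'

```text
time_s: 4.27
position: [0.49, 0.193, 0.1857]
tcp_rot: [-0.0, 0.859, 0.512, 0.0]
ft_force: [0.2, -0.8, -2.5]
gripper_width: 0.146
grasp_force: 97.7
```

Emit:
step_arm --rotation '[[0,0,-0.093],[0,0,-0.093],[0,0,-0.093],[0,0,-0.093],[0,0,-0.093]]' --travel '[[0,0,0],[0,0,0],[0,0,0],[0,0,0],[0,0,0]]' --grip '[-1,-1,-1,-1,-1]'

```text
time_s: 4.68
position: [0.4906, 0.1898, 0.1856]
tcp_rot: [-0.0, 0.717, 0.697, -0.0]
ft_force: [0.1, -0.4, -2.8]
gripper_width: 0.145
grasp_force: 97.8
```

Emit:
step_arm --rotation '[[0,0,0],[0,0,0],[0,0,0],[0,0,0],[0,0,0]]' --travel '[[0,0,0],[0,0,0],[0,0,0],[0,0,0],[0,0,0]]' --grip '[-1,-1,-1,-1,-1]'

```text
time_s: 5.1
position: [0.491, 0.1897, 0.1853]
tcp_rot: [0.0, 0.719, 0.695, -0.0]
ft_force: [0.0, -0.9, -2.8]
gripper_width: 0.149
grasp_force: 97.8
```

```bash
python3 - <<'E'
from h import *
t=eyes.snapshot('top');s=eyes.snapshot('side')
pickle.dump((t,s),open('p2.pkl','wb'))
a=cv2.resize(t['frame'][150:230,160:240],(400,400),interpolation=cv2.INTER_CUBIC)
b=cv2.resize(s['frame'][190:310,190:310],(400,400),interpolation=cv2.INTER_CUBIC)
cv2.imwrite('pics/p2.png',np.hstack([a,b]))
for n,im,roi in(('top',t,(160,150,240,230)),('side',s,(190,190,310,310))):
    for A,c in blobs(mask(im['frame'],(15,90,110),(35,255,255),roi)): print(n,A,c.round(1),'z134',(cast(im,c,.134)*1e3).round(1))
E
```

```text
top 6 [224.5 172.5] z134 [[528.4 126.2]]
top 45 [218.6 189.4] z134 [[487.4 139.2]]
top 3 [232. 197.] z134 [[469.8 106.7]]
top 6 [224.5 211.5] z134 [[434.8 123.6]]
side 10 [300.5 227. ] z134 [[376.1 159.6]]
side 19 [274.4 238.7] z134 [[423.3 212.7]]
side 23 [239.2 241.7] z134 [[491.  235.9]]
side 17 [231.6 256.4] z134 [[493.8 285.8]]
side 24 [238.4 267.3] z134 [[473.5 315.6]]
```

View pics/p2.png

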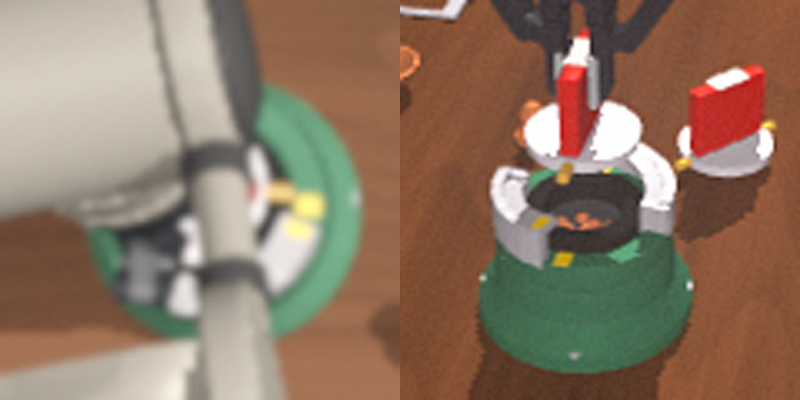

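Side view: the lid is level and above the drum, with its near pin at (239,242) over the rim mark at (238,267). It needs a shift of about 1 mm.

Emit:
step_arm --rotation '[[0,0,0],[0,0,0],[0,0,0],[0,0,0],[0,0,0]]' --travel '[[0.8,1.2,8],[0,0,10],[0,0,10],[0,0,8],[0,0,4]]' --grip '[-1,-1,-1,-1,-1]'

```text
time_s: 5.62
position: [0.4914, 0.1903, 0.1432]
tcp_rot: [-0.001, 0.719, 0.695, -0.001]
ft_force: [-0.5, -0.4, -2.0]
gripper_width: 0.151
grasp_force: 97.8
```

Emit:
step_arm --rotation '[[0,0,0],[0,0,0],[0,0,0],[0,0,0],[0,0,0]]' --travel '[[0,0,1],[0,0,1],[0,0,1],[0,0,0],[0,0,0]]' --grip '[-1,-1,-1,-1,-1]'

```text
time_s: 6.03
position: [0.4925, 0.1905, 0.1426]
tcp_rot: [0.0, 0.719, 0.695, 0.0]
ft_force: [0.2, 0.5, -1.6]
gripper_width: 0.15
grasp_force: 97.8
```

Emit:
step_arm --rotation '[[0,0,0],[0,0,0],[0,0,0],[0,0,0],[0,0,0]]' --travel '[[0,0,0.6],[0,0,0.6],[0,0,0.6],[0,0,0],[0,0,0]]' --grip '[-1,-1,-1,-1,-1]'

```text
time_s: 6.45
position: [0.4923, 0.1905, 0.1405]
tcp_rot: [0.0, 0.719, 0.695, -0.0]
ft_force: [-0.5, 0.2, -2.1]
gripper_width: 0.153
grasp_force: 97.8
```

Emit:
step_arm --rotation '[[0,0,0],[0,0,0],[0,0,0],[0,0,0],[0,0,0]]' --travel '[[0,0,0.5],[0,0,0.5],[0,0,0],[0,0,0],[0,0,0]]' --grip '[-1,-1,-1,-1,-1]'

```text
time_s: 6.87
position: [0.4923, 0.1905, 0.1395]
tcp_rot: [0.0, 0.719, 0.695, -0.0]
ft_force: [-0.5, -0.7, -1.8]
gripper_width: 0.148
grasp_force: 97.8
```

Emit:
step_arm --rotation '[[0,0,0],[0,0,0],[0,0,0],[0,0,0],[0,0,0]]' --travel '[[0,0,0.3],[0,0,0.3],[0,0,0.2],[0,0,0],[0,0,0]]' --grip '[-1,-1,-1,-1,-1]'

```text
time_s: 7.28
position: [0.4923, 0.1905, 0.1386]
tcp_rot: [0.0, 0.719, 0.695, -0.0]
ft_force: [0.8, 0.3, -2.1]
gripper_width: 0.148
grasp_force: 97.8
```

Emit:
step_arm --rotation '[[0,0,0],[0,0,0],[0,0,0],[0,0,0],[0,0,0]]' --travel '[[0,0,0.2],[0,0,0.2],[0,0,0],[0,0,0],[0,0,0]]' --grip '[-1,-1,-1,-1,-1]'

```text
time_s: 7.7
position: [0.4923, 0.1905, 0.1383]
tcp_rot: [0.0, 0.719, 0.695, -0.0]
ft_force: [0.5, -0.5, -3.4]
gripper_width: 0.149
grasp_force: 97.8
```

Emit:
step_arm --rotation '[[0,0,0],[0,0,0],[0,0,0],[0,0,0],[0,0,0]]' --travel '[[0,0,0.2],[0,0,0.2],[0,0,0.2],[0,0,0],[0,0,0]]' --grip '[-1,-1,-1,-1,-1]'

```text
time_s: 8.12
position: [0.4923, 0.1905, 0.1376]
tcp_rot: [0.0, 0.719, 0.695, -0.0]
ft_force: [0.4, 0.5, -3.1]
gripper_width: 0.15
grasp_force: 97.8
```

Emit:
step_arm --rotation '[[0,0,0],[0,0,0],[0,0,0],[0,0,0],[0,0,0]]' --travel '[[0,0,0.2],[0,0,0.2],[0,0,0],[0,0,0],[0,0,0]]' --grip '[-1,-1,-1,-1,-1]'

```text
time_s: 8.53
position: [0.4923, 0.1905, 0.1373]
tcp_rot: [0.0, 0.719, 0.695, -0.0]
ft_force: [0.3, -0.0, -2.1]
gripper_width: 0.15
grasp_force: 97.8
```

Emit:
step_arm --rotation '[[0,0,0],[0,0,0],[0,0,0],[0,0,0],[0,0,0]]' --travel '[[0,0,0.2],[0,0,0.2],[0,0,0],[0,0,0],[0,0,0]]' --grip '[-1,-1,-1,-1,-1]'

```text
time_s: 8.95
position: [0.4923, 0.1905, 0.1368]
tcp_rot: [0.0, 0.719, 0.695, -0.0]
ft_force: [0.6, 1.3, -2.1]
gripper_width: 0.152
grasp_force: 97.8
```

Emit:
step_arm --rotation '[[0,0,0],[0,0,0],[0,0,0],[0,0,0],[0,0,0]]' --travel '[[0,0,0.2],[0,0,0.2],[0,0,0.1],[0,0,0],[0,0,0]]' --grip '[-1,-1,-1,-1,-1]'

```text
time_s: 9.37
position: [0.4923, 0.1905, 0.1363]
tcp_rot: [0.0, 0.719, 0.695, -0.0]
ft_force: [-0.9, -0.2, -2.8]
gripper_width: 0.143
grasp_force: 97.8
```

Emit:
step_arm --rotation '[[0,0,0],[0,0,0],[0,0,0],[0,0,0],[0,0,0]]' --travel '[[0,0,0.2],[0,0,0.2],[0,0,0],[0,0,0],[0,0,0]]' --grip '[-1,-1,-1,-1,-1]'

```text
time_s: 9.78
position: [0.4923, 0.1905, 0.1361]
tcp_rot: [0.0, 0.719, 0.695, 0.0]
ft_force: [-0.8, 0.3, -1.5]
gripper_width: 0.147
grasp_force: 98.0
```

Emit:
step_arm --rotation '[[0,0,0],[0,0,0],[0,0,0],[0,0,0],[0,0,0]]' --travel '[[0,0,0.2],[0,0,0.1],[0,0,0],[0,0,0],[0,0,0]]' --grip '[-1,-1,-1,-1,-1]'

```text
time_s: 10.2
position: [0.4923, 0.1905, 0.1358]
tcp_rot: [0.0, 0.719, 0.695, 0.0]
ft_force: [-0.9, 0.0, 1.6]
gripper_width: 0.153
grasp_force: 98.4
```

```bash
cat > o.py <<'E'
from plant import manip
import numpy as np
from scipy.spatial.transform import Rotation as R
o=manip.get_obs();q=o['tcp_rot'];m=R.from_quat([q[1],q[2],q[3],q[0]]).as_matrix()
print('t%.2f'%o['time_s'],'F',np.round(o['ft_force'],2),'T',np.round(o['ft_torque'],3),'pos',np.round(o['position']*1e3,2),'yaw %.2f'%np.degrees(np.arctan2(m[1,0],m[0,0])),'tilt',np.round(m[:2,2],4),'j6 %.2f'%o['joint_pos'][5])
E
python3 o.py
```

```text
t10.20 F [-0.9   0.02  1.57] T [-0.055  0.153  0.042] pos [492.33 190.52 135.83] yaw 88.11 tilt [ 0.0002 -0.    ] j6 0.26
```

Emit:
step_arm --rotation '[[0,0,0.03],[0,0,0.05],[0,0,0.05],[0,0,0.05],[0,0,0.02]]' --travel '[[0,0,0],[0,0,0],[0,0,0],[0,0,0],[0,0,0]]' --grip '[-1,-1,-1,-1,-1]' --grip_force 120

```text
time_s: 10.62
position: [0.493, 0.1907, 0.1359]
tcp_rot: [0.0, 0.785, 0.619, 0.001]
ft_force: [2.0, 2.4, -0.3]
gripper_width: 0.142
grasp_force: 116.8
```

```bash
python3 o.py
```

```text
t10.62 F [ 2.04  2.36 -0.34] T [ 0.163 -0.291  0.099] pos [493.01 190.75 135.92] yaw 76.53 tilt [0.0018 0.0004] j6 0.46
```

Emit:
step_arm --rotation '[[0,0,0.03],[0,0,0.04],[0,0,0.03],[0,0,0],[0,0,0]]' --travel '[[0,0,0],[0,0,0],[0,0,0],[0,0,0],[0,0,0]]' --grip '[-1,-1,-1,-1,-1]'

```text
time_s: 11.03
position: [0.4928, 0.1906, 0.1359]
tcp_rot: [0.0, 0.814, 0.581, 0.001]
ft_force: [1.2, 0.9, 0.4]
gripper_width: 0.143
grasp_force: 117.0
```

```bash
python3 o.py
```

```text
t11.03 F [1.17 0.94 0.37] T [ 0.065 -0.36   0.028] pos [492.79 190.55 135.87] yaw 71.00 tilt [0.0012 0.0001] j6 0.56
```

Emit:
step_arm --rotation '[[0,0,0.04],[0,0,0.05],[0,0,0.05],[0,0,0.04],[0,0,0]]' --travel '[[0,0,0],[0,0,0],[0,0,0],[0,0,0],[0,0,0]]' --grip '[-1,-1,-1,-1,-1]'

```text
time_s: 11.45
position: [0.4927, 0.1905, 0.1359]
tcp_rot: [0.0, 0.863, 0.505, 0.0]
ft_force: [0.1, -0.0, 1.3]
gripper_width: 0.149
grasp_force: 117.0
```

```bash
python3 o.py
```

```text
t11.45 F [ 0.08 -0.02  1.26] T [-0.017 -0.322  0.037] pos [492.66 190.53 135.86] yaw 60.60 tilt [0.0009 0.    ] j6 0.74
```

Emit:
step_arm --rotation '[[0,0,0.04],[0,0,0.05],[0,0,0.05],[0,0,0.04],[0,0,0]]' --travel '[[0,0,0],[0,0,0],[0,0,0],[0,0,0],[0,0,0]]' --grip '[-1,-1,-1,-1,-1]'

```text
time_s: 11.87
position: [0.4926, 0.1905, 0.1358]
tcp_rot: [0.0, 0.905, 0.425, 0.0]
ft_force: [1.4, 0.7, 2.0]
gripper_width: 0.143
grasp_force: 117.0
```

```bash
python3 o.py
```

```text
t11.87 F [1.4  0.74 2.04] T [-0.086 -0.33   0.027] pos [492.6  190.48 135.85] yaw 50.34 tilt [ 0.0007 -0.0001] j6 0.92
```

Emit:
step_arm --rotation '[[0,0,0.03],[0,0,0.04],[0,0,0.04],[0,0,0.03],[0,0,0]]' --travel '[[0,0,0],[0,0,0],[0,0,0],[0,0,0],[0,0,0]]' --grip '[-1,-1,-1,-1,-1]'

```text
time_s: 12.28
position: [0.4926, 0.1905, 0.1358]
tcp_rot: [0.0, 0.932, 0.361, 0.0]
ft_force: [1.7, 0.2, 1.9]
gripper_width: 0.145
grasp_force: 117.0
```

```bash
python3 o.py
```

```text
t12.28 F [1.74 0.25 1.91] T [-0.104 -0.385  0.089] pos [492.58 190.45 135.84] yaw 42.36 tilt [ 0.0007 -0.0001] j6 1.06
```

Emit:
step_arm --rotation '[[0,0,0.02],[0,0,0.03],[0,0,0.02],[0,0,0],[0,0,0]]' --travel '[[0,0,0],[0,0,0],[0,0,0],[0,0,0],[0,0,0]]' --grip '[-1,-1,-1,-1,-1]'

```text
time_s: 12.7
position: [0.4924, 0.1904, 0.1358]
tcp_rot: [0.0, 0.945, 0.328, 0.0]
ft_force: [1.0, -0.3, 2.3]
gripper_width: 0.144
grasp_force: 117.1
```

```bash
python3 o.py
```

```text
t12.70 F [ 1.03 -0.26  2.33] T [-0.068 -0.458  0.096] pos [492.43 190.44 135.78] yaw 38.33 tilt [ 0.0003 -0.0002] j6 1.13
```

Emit:
step_arm --rotation '[[0,0,0.02],[0,0,0.02],[0,0,0.01],[0,0,0],[0,0,0]]' --travel '[[0,0,0],[0,0,0],[0,0,0],[0,0,0],[0,0,0]]' --grip '[-1,-1,-1,-1,-1]'

```text
time_s: 13.12
position: [0.4924, 0.1905, 0.1358]
tcp_rot: [0.0, 0.953, 0.304, 0.0]
ft_force: [2.2, -0.4, 3.4]
gripper_width: 0.145
grasp_force: 117.2
```

```bash
python3 o.py
```

```text
t13.12 F [ 2.19 -0.41  3.37] T [-0.063 -0.506  0.038] pos [492.4  190.49 135.77] yaw 35.40 tilt [ 0.0003 -0.    ] j6 1.18
```

Emit:
step_arm --rotation '[[0,0,0.02],[0,0,0.02],[0,0,0.01],[0,0,0],[0,0,0]]' --travel '[[0,0,0.1],[0,0,0.1],[0,0,0],[0,0,0],[0,0,0]]' --grip '[-1,-1,-1,-1,-1]'

```text
time_s: 13.53
position: [0.4925, 0.1905, 0.1356]
tcp_rot: [0.0, 0.96, 0.28, 0.0]
ft_force: [2.3, -0.3, 3.7]
gripper_width: 0.143
grasp_force: 117.4
```

```bash
python3 o.py
```

```text
t13.53 F [ 2.33 -0.27  3.72] T [-0.235 -0.666  0.037] pos [492.52 190.46 135.6 ] yaw 32.53 tilt [ 0.0005 -0.0001] j6 1.23
```

Emit:
step_arm --rotation '[[0,0,0.02],[0,0,0.02],[0,0,0.01],[0,0,0],[0,0,0]]' --travel '[[0,0,0],[0,0,0],[0,0,0],[0,0,0],[0,0,0]]' --grip '[-1,-1,-1,-1,-1]'

```text
time_s: 13.95
position: [0.4925, 0.1902, 0.1355]
tcp_rot: [0.0, 0.967, 0.256, 0.0]
ft_force: [4.1, -2.8, 3.2]
gripper_width: 0.143
grasp_force: 117.3
```

```bash
python3 o.py
```

```text
t13.95 F [ 4.14 -2.77  3.21] T [-0.687 -0.852  0.069] pos [492.5  190.19 135.45] yaw 29.65 tilt [ 0.0003 -0.0005] j6 1.28
```

Emit:
step_arm --rotation '[[0,0,0.02],[0,0,0.02],[0,0,0.01],[0,0,0],[0,0,0]]' --travel '[[0,0,0],[0,0,0],[0,0,0],[0,0,0],[0,0,0]]' --grip '[-1,-1,-1,-1,-1]'

```text
time_s: 14.37
position: [0.4924, 0.1899, 0.1353]
tcp_rot: [0.001, 0.973, 0.232, -0.0]
ft_force: [3.9, -4.5, 1.7]
gripper_width: 0.141
grasp_force: 117.2
```

```bash
python3 o.py
```

```text
t14.37 F [ 3.85 -4.45  1.68] T [-0.842 -0.837  0.223] pos [492.36 189.92 135.27] yaw 26.81 tilt [-0.0002 -0.0011] j6 1.33
```

Emit:
step_arm --rotation '[[0,0,0],[0,0,0.01],[0,0,0.01],[0,0,0.01],[0,0,0]]' --travel '[[0.2,0.8,0],[0,0,0.1],[0,0,0.1],[0,0,0],[0,0,0]]' --grip '[-1,-1,-1,-1,-1]'

```text
time_s: 14.78
position: [0.4925, 0.1897, 0.1351]
tcp_rot: [0.0, 0.976, 0.217, -0.0]
ft_force: [2.1, -3.7, 3.7]
gripper_width: 0.146
grasp_force: 117.4
```

```bash
python3 o.py
```

```text
t14.78 F [ 2.12 -3.72  3.72] T [-0.735 -0.504  0.363] pos [492.55 189.66 135.12] yaw 25.05 tilt [-0.0007 -0.0007] j6 1.36
```

Emit:
step_arm --rotation '[[0,0,0],[0,0,0.01],[0,0,0.01],[0,0,0.01],[0,0,0]]' --travel '[[0,0.5,0],[0,0,0],[0,0,0],[0,0,0],[0,0,0]]' --grip '[-1,-1,-1,-1,-1]'

```text
time_s: 15.2
position: [0.4928, 0.1894, 0.135]
tcp_rot: [0.0, 0.979, 0.202, -0.0]
ft_force: [0.7, -2.5, 0.4]
gripper_width: 0.15
grasp_force: 117.1
```

```bash
python3 o.py
```

```text
t15.20 F [ 0.68 -2.49  0.43] T [-0.587 -0.37   0.49 ] pos [492.76 189.35 134.98] yaw 23.33 tilt [-0.0008 -0.0004] j6 1.39
```

Emit:
step_arm --rotation '[[0,0,0],[0,0,0],[0,0,0],[0,0,0],[0,0,0]]' --travel '[[0,0.2,0],[0,0,0],[0,0,0],[0,0,0],[0,0,0]]' --grip '[-1,-1,-1,-1,-1]'

```text
time_s: 15.62
position: [0.4928, 0.1893, 0.135]
tcp_rot: [-0.0, 0.979, 0.202, -0.0]
ft_force: [0.5, 0.5, -1.2]
gripper_width: 0.142
grasp_force: 117.1
```

```bash
python3 o.py
```

```text
t15.62 F [ 0.47  0.52 -1.15] T [-0.34  -0.15   0.506] pos [492.76 189.34 134.99] yaw 23.37 tilt [-0.001 -0.   ] j6 1.38
```

Emit:
step_arm --rotation '[[0,0,0],[0,0,0],[0,0,0],[0,0,0],[0,0,0]]' --travel '[[0,0,0],[0,0,0],[0,0,0],[0,0,0],[0,0,0]]' --grip '[-0.3,0.1,0.1,0.1,0.1]'

```text
time_s: 16.03
position: [0.4932, 0.1893, 0.1354]
tcp_rot: [-0.0, 0.979, 0.202, 0.0]
ft_force: [-1.2, 0.1, 0.5]
gripper_width: 0.549
grasp_force: 0.0
```

```bash
python3 o.py
```

```text
t16.03 F [-1.22  0.08  0.55] T [ 0.046 -0.044 -0.006] pos [493.19 189.26 135.36] yaw 23.34 tilt [0.0001 0.0001] j6 1.38
```

Emit:
step_arm --rotation '[[0,0,0],[0,0,0],[0,0,0],[0,0,0],[0,0,0]]' --travel '[[0,0,-15],[0,0,-25],[0,0,-30],[0,0,-30],[0,0,-20]]' --grip '[0.1,0.1,0.1,0.1,0.1]'

```text
time_s: 16.45
position: [0.4937, 0.1894, 0.2582]
tcp_rot: [-0.0, 0.979, 0.202, 0.002]
ft_force: [0.9, -0.0, -0.3]
gripper_width: 0.544
grasp_force: 0.0
```

```bash
python3 - <<'E'
from h import *
s=eyes.snapshot('side');t=eyes.snapshot('top')
b=cv2.resize(s['frame'][190:310,190:310],(400,400),interpolation=cv2.INTER_CUBIC)
a=cv2.resize(t['frame'][150:230,160:240],(400,400),interpolation=cv2.INTER_CUBIC)
cv2.imwrite('pics/p3.png',np.hstack([a,b]))
E
python3 o.py
```

```text
t16.55 F [-0.59  0.2  -0.26] T [-0.006  0.055  0.02 ] pos [494.75 189.66 259.22] yaw 23.36 tilt [0.0076 0.0017] j6 1.38
```

View pics/p3.png

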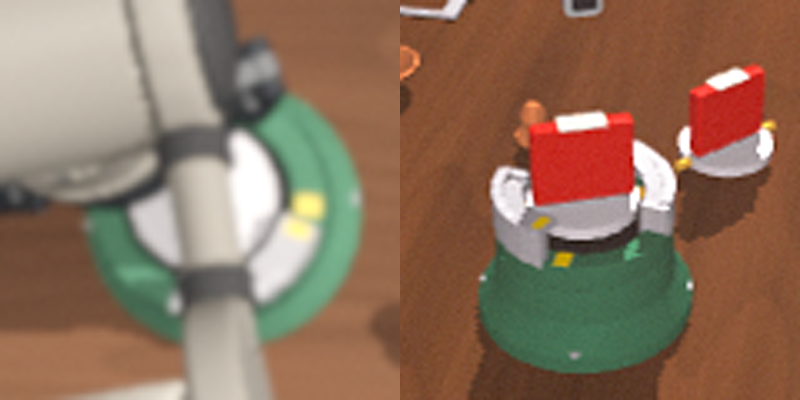

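The picture shows the lid level in the drum, its pins under both claws (fin at (580,160) in the crop) and the gripper clear. The last torque reading was about 0.5 N m, which is in range, so I'm handing in.

```bash
python3 -c "
from plant import order
print(order.finish_job())"
```

```text
the job is handed in; nothing more can be done
None
```

The lid is seated level in the green drum, clamped under both claws and let go. The final turning torque was about 0.5 N m, a little firmer than the ideal 0.4 but below 0.65. The job is handed in; no verdict came back.

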